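# Brace a jar in a stand and unscrew its tight lid

### The job

Pick up the blue storage jar by its red screw lid, lower it upright into the square pocket of the wooden jar stand until you feel it sit fully home on the bottom, then unscrew the tight lid (counter-clockwise seen from above, re-gripping as needed) while the stand keeps the jar from turning. When you feel the threads let go, lift the lid straight up clear of the jar and finish still holding it, level, two to three centimetres above the open mouth, with the jar left fully home in the stand. Do not take the lid off before the jar is in the stand, do not tip the jar over, and leave the shakers, the striped mug and the garlic where they are.

Things in the scene. Friction and masses are not known exactly. Their poses are not given: they have to be found in the camera images.
- jar_base (a point): Centre of the underside of the loose blue stoneware jar (0.25 to 0.43 kg). z up the jar; x, y normal to its flat sides. Body 58 x 58 mm square, 68 mm high, all edges rounded by 11 mm (the foot too, which eases it into the pocket); above it a round neck 45 mm across with a coarse right-hand thread. 96 mm high with the lid on.
- jar_mouth (a point): Centre of the jar's open mouth, on the axis, 91 mm above the underside (hidden under the lid at the start). A springy black rubber seal in it presses up on the lid and stands 5 mm above this point once the lid is off.
- lid_centre (a point): Centre (on the axis, half-way up) of the loose red ribbed screw lid, 62 mm across, 22 mm high, 50 g; z up. Grip it across the 62 mm from above. Screwed on, this point is 85 mm above the jar's underside and the lid's lower edge 6 mm above the square body. Fully clear of the seal once this point is 107 mm above the jar's underside.
- lid_top (a point): Centre of the lid's top face, 11 mm above lid_centre. Tight: about 0.15 to 0.4 N m for the first radian, then easy. Turned counter-clockwise seen from above it climbs 2.9 mm per rad (raise the hand with it); the threads let go after 2.0 to 2.5 rad (about 7 mm up). Before that, pulling up only lifts the jar; after it, the lid lifts straight off.
- stand_seat (a point): Centre of the floor of the square pocket in the wooden jar stand, which is fixed to the worktop; 8 mm above the worktop. z up; x, y normal to the pocket's sides. Pocket 62 x 62 mm inside (2 mm play each side of the jar), walls 9 mm thick, rising 32 mm above this floor; foot plate 104 x 104 mm. The jar fits in any of its four quarter-turns.
- salt: Bystander, to be left alone: glass salt shaker with a grey top, loose. Origin at the centre of its underside. 44 mm across, 90 mm high; the one farther to the right (smaller y).
- pepper: Bystander, to be left alone: glass pepper shaker with a grey top, loose. Origin at the centre of its underside. 44 mm across, 90 mm high; the one nearer the middle (larger y).
- striped_mug: Bystander, to be left alone: mug with yellow stripes, loose. Origin at the centre of its underside. 86 mm across, 120 mm with its handle, 101 mm high.
- garlic: Bystander, to be left alone: garlic bulb, loose. Origin at the centre of its underside. about 53 mm across and high.
Things that resemble listed ones, but are neither listed nor needed, are in the scene too. What is shaped like the part that bears stand_seat but yellow is not meant. There is more than one size of the part that bears lid_centre; the job needs the smaller.

How it is judged:
By the outcome, as a careful person would: the job done as asked, in the order asked, and still so for the second after the job is handed in, while the arm keeps its last pose, push and grip.
It also fails if it takes over 48 s, if anything falls off the work surface, if the arm or the gripper's body presses on something with over 40 N, if the wrist force passes 120 N, or if a joint passes its speed limit or range.

### The arm

A 7-joint arm with a two-finger parallel gripper is mounted at the origin on a cart in front of the work surface, level with it; the furniture and walls round the work are solid. World frame = base frame: x ahead of the robot, y to its left, z up, the work surface at z = 0. Lengths are in mm, angles in rad, forces in N, time in s.
With the tool pointing down it reaches from about 400 to 875 mm from the base axis. Payload 6.5 kg.
Tool frame: the origin (TCP) lies on the front face of the gripper's body, between the roots of the fingers; the fingertips stand 73 mm ahead of it and the grasp point (between the pads) lies 54 mm ahead of it; z points along the fingers, y is the direction in which the jaws open and shut (so a half turn about z gives the same grasp; the last joint's range is limited). The gripper opens to 85 mm and grips with 20 to 120 N. Pads are 22 mm wide; open, the fingers measure 114 mm over their backs; the gripper's body (76 mm by 85 mm) begins 54 mm behind the grasp point. The pads swing forward as they close: fully open they stand 13 mm farther back than shut.
Start: joints at [1.069, 0.536, -0.004, 1.538, 0.003, 1.067, -0.071], TCP at [274.385, -589.239, 303.89] pointing down, gripper open.
Joint ranges: [-2.7, 2.7], [-0.37, 2.16], [-1.27, 1.26], [0.24, 2.4], [-1.31, 4.45], [0.19, 1.91], [-2.76, 2.76]. Speed limits (rad/s): [2.39, 2.39, 3.14, 3.14, 3.14, 3.14, 3.14].

### API

Orientations are given as a 3x3 rotation matrix whose columns are the frame's x, y, z axes.
In Python, from cell import arm gives the robot as it stands.
- The arm moves only by the shell command python3 -m crank 'ROWS'. ROWS is JSON, a list of rows, each a list of 3 entries, a list of its own where there are three numbers: the turn, a rotation vector about the world's x, y, z normalised to -1 to 1, where 1 is 0.1 rad, then the shift along the world's x, y, z normalised to -1 to 1, where 1 is 25 mm, then the finger opening in mm, from 0 to 85.4. A call has 1 to 8 rows; each row shifts and turns the commanded pose from where the row before left it; what a row does not reach is not made up. A row lasts 1/12 s, in which the tool goes at most 41.7 mm and 7.16 degrees, less where a joint would pass 70% of its speed; a pose out of reach is approached as far as the arm can. A call with a number of a shift or a turn outside -1 to 1 is refused whole. A call with a gripper value outside its range is refused whole. The fingers move at their own pace and stop on an object; the grip force is fixed at half the most. Time passes only in rows, so rows that do not move let the fingers close. It gives the time, the measured TCP pose, the force and the opening at its end, in the units of the state.
- arm.sense(): the state, without advancing time (a new reading comes with each control period).
- arm.grab_frame(name): name is "side" or "top"; returns (picture, depth): 420x560x3 uint8, blue, green, red; 420x560 float32, mm along the optical axis (not along the pixel's ray), 0 where there is no reading.
- arm.camera_info(name): a dict with "fx", "fy", "cx", "cy" (pixels), "R" (3x3) and "t" (3): a world point X has camera coordinates R X + t. Camera axes: x right, y down, z forward; pixel columns grow to the right and rows downward; lengths in mm; the calibration is good to about 2 mm. A picture is of the moment at which its call begins. camera_info takes no time and is no camera call.
- arm.job_done(): hands the job in, once; it reports no verdict.
Trained networks look in the newest picture that a camera, given by its name, has taken for a name from the list of things; names that differ only in an ending like _2 or _b are one class to them, and where a whole thing is asked for, a point or a joint stands for the part that bears it (a point fixed in the world has none). Each returns a list of dicts, best first, with "p" (0 to 1); they miss things now and then, are a little off and sometimes report something else, mostly with a low value. They report only what shows in the picture. A call takes as long as a camera call. They do not tell look-alikes from the thing itself.
- arm.find_in(camera, thing): "centre" ([column, row] in pixels, amid what is visible of it).
- arm.trace(camera, thing): "mask" (420x560 bool, what is visible of it) and "centre" ([column, row] in pixels, amid what is visible of it).
- arm.pinpoint(camera, thing): "centre" ([column, row] in pixels: a listed point, or the origin of a listed thing).
The state is a dict: "time_s": time; "qpos": joint angles; "joint_vel": joint speeds; "tau": joint torques, N m; "eef_pos": TCP position; "orientation": TCP orientation; "ft_force": force on the tool from outside, world axes, zero at the start; "wrist_torque": the same for the moment, N m; "gripper_width": finger opening in mm.
Only numpy, scipy, OpenCV 4.12 (cv2) and the standard library are available. Lean on these libraries where they do the work, as an engineer would, in place of code of your own. Each camera call takes 0.05 s, during which the arm holds its last target.

## Working session

There is one attempt and no reset: what is moved stays moved. The work goes in short steps, Python scripts to look and compute and a shell command to move; the robot and the scene stay as the last step left them, time stands still between calls to the robot, and variables do not carry over. Pictures are saved under pics/ and viewed, and the job is handed in when it is done.

```bash
ls; mkdir -p pics; cat > h.py <<'E'
import numpy as np,cv2
from cell import arm
def cam(n):
    c=arm.camera_info(n);return c,np.array(c["R"]),np.array(c["t"])
def pt(n,u,v,d):
    c,R,t=cam(n);X=np.array([(u-c["cx"])/c["fx"]*d,(v-c["cy"])/c["fy"]*d,d]);return R.T@(X-t)
def cloud(n,depth):
    c,R,t=cam(n);v,u=np.mgrid[:420,:560];X=np.stack([(u-c["cx"])/c["fx"]*depth,(v-c["cy"])/c["fy"]*depth,depth],-1);return (X-t)@R
def onz(n,u,v,z):
    c,R,t=cam(n);d=R.T@np.array([(u-c["cx"])/c["fx"],(v-c["cy"])/c["fy"],1]);o=-R.T@t;return o+d*(z-o[2])/d[2]
E
python3 - <<'E'
from h import *
s=arm.sense();print({k:np.round(v,3).tolist() for k,v in s.items()})
for n in("side","top"):
    p,d=arm.grab_frame(n);cv2.imwrite(f"pics/{n}0.png",p);np.save(f"{n}0.npy",d)
    c,R,t=cam(n);print(n,(-R.T@t).round(),R[2].round(2),c["fx"])
    for th in("jar_base","lid_centre","stand_seat"):
        for f in (arm.pinpoint,arm.find_in):
            print(n,th,f.__name__,[(np.round(x["centre"]).tolist(),round(x["p"],2)) for x in f(n,th)])
E
```

```text
pics
{'time_s': 0.0, 'qpos': [1.069, 0.537, -0.004, 1.539, 0.003, 1.067, -0.071], 'joint_vel': [0.001, 0.0, 0.001, 0.0, 0.0, 0.001, -0.0], 'tau': [-0.0, -58.341, 1.048, -25.91, 0.012, 0.01, 0.0], 'eef_pos': [274.15, -588.789, 302.992], 'orientation': [[0.906, 0.422, -0.001], [0.422, -0.906, 0.002], [-0.0, -0.002, -1.0]], 'ft_force': [-1.008, 0.264, -0.333], 'wrist_torque': [-0.039, -0.006, -0.038], 'gripper_width': 85.439}
side [292. 384. 646.] [ 0.31 -0.69 -0.65] 384.2147743786963
side jar_base call [([342.0, 216.0], 0.72)]
side jar_base call [([342.0, 211.0], 0.92)]
side lid_centre call [([299.0, 202.0], 0.72), ([343.0, 190.0], 0.57)]
side lid_centre call [([347.0, 192.0], 0.78), ([302.0, 203.0], 0.75)]
side stand_seat call [([322.0, 172.0], 0.91), ([302.0, 269.0], 0.85)]
side stand_seat call [([302.0, 267.0], 0.76)]
top [ 384. -229. 1342.] [ 0.16 -0.01 -0.99] 467.3750049952291
top jar_base call [([324.0, 257.0], 0.65), ([321.0, 259.0], 0.52)]
top jar_base call []
top lid_centre call [([326.0, 257.0], 0.91), ([322.0, 220.0], 0.76), ([327.0, 258.0], 0.61), ([175.0, 274.0], 0.28), ([321.0, 262.0], 0.2)]
top lid_centre call [([318.0, 218.0], 0.89), ([324.0, 255.0], 0.79)]
top stand_seat call [([374.0, 225.0], 0.83), ([249.0, 246.0], 0.77), ([324.0, 259.0], 0.44)]
top stand_seat call [([246.0, 245.0], 0.91), ([373.0, 223.0], 0.59)]
```

View pics/side0.png

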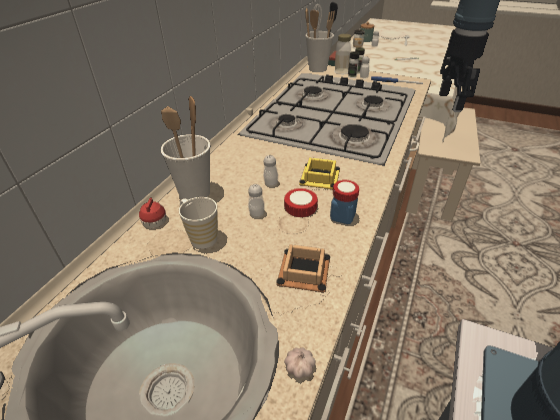

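View pics/top0.png

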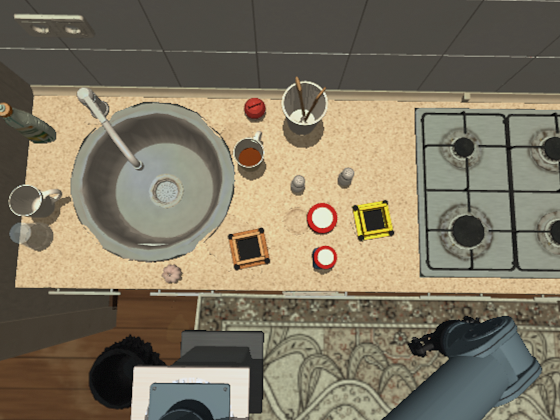

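```bash
python3 - <<'E'
import cv2,numpy as np
a=cv2.imread('pics/side0.png')[150:310,250:410];b=cv2.imread('pics/top0.png')[180:300,220:400]
a=cv2.resize(a,(400,400),interpolation=3);b=cv2.resize(b,(600,400),interpolation=2)
cv2.imwrite('pics/c0.png',np.hstack([a,b])[:, :800] if 0 else np.hstack([cv2.resize(a,(350,350)),cv2.resize(b,(450,350))]))
E
```

```text
(no output)
```

View pics/c0.png

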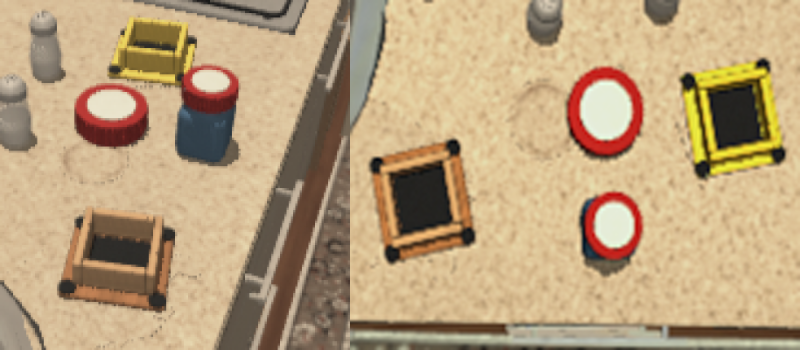

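Two red lids show in the side view. The one at (302,203) is big and lies loose. The one at (345,190) is smaller and sits on the blue jar, so that is the lid I need. There are two stands: the yellow one at (322,172) is excluded, and the wooden one at (302,267) is meant. The crop confirms both choices. Next I measure them.

```bash
python3 - <<'E'
from h import *
s=dict()
C={}
for n in("side","top"):
    d=np.load(f"{n}0.npy");P=cloud(n,d);p=cv2.imread(f"pics/{n}0.png");hsv=cv2.cvtColor(p,cv2.COLOR_BGR2HSV)
    C[n]=(P,p,hsv,d)
    ok=d>0
    # table z
    z=P[...,2]
    print(n,"table",np.median(z[ok&(abs(z)<15)]))
    boxes={"side":dict(jar=(170,225,325,365),stand=(240,295,272,336)),"top":dict(jar=(240,275,305,342),stand=(222,275,222,276))}[n]
    for k,(r0,r1,c0,c1) in boxes.items():
        m=np.zeros(d.shape,bool);m[r0:r1,c0:c1]=1;m&=ok
        if k=="jar":
            q=P[m&(z>80)];t=np.percentile(q[:,2],90);q2=q[q[:,2]>t-5]
            (cx,cy),r=cv2.minEnclosingCircle(q2[:,:2].astype(np.float32));print(n,"lid top z",t,"circle",cx,cy,r,"med",np.median(q2,0))
            b=P[m&(z>15)&(z<64)]
            if len(b)>20: rc=cv2.minAreaRect(b[:,:2].astype(np.float32));print("body",rc,len(b))
        else:
            q=P[m&(z>30)&(z<50)];print("rim z",np.median(q[:,2]) if len(q) else None);print(n,"rim",cv2.minAreaRect(q[:,:2].astype(np.float32)),len(q))
            f=P[m&(z>3)&(z<50)];print(n,"foot",cv2.minAreaRect(f[:,:2].astype(np.float32)))
for n,th,zz in(("side","lid_centre",85),("top","lid_centre",85),("side","stand_seat",8),("top","stand_seat",8)):
    for x in {"side":{"lid_centre":[(343,190)],"stand_seat":[(302,269)]},"top":{"lid_centre":[(326,257)],"stand_seat":[(249,246)]}}[n][th]:
        print(n,th,onz(n,*x,zz).round(1))
P,p,hsv,d=C["side"];z=P[...,2]
b=P[185:225,325:365][(z[185:225,325:365]>12)&(z[185:225,325:365]<66)&(hsv[185:225,325:365,0]>95)&(hsv[185:225,325:365,0]<125)&(hsv[185:225,325:365,1]>80)]
np.save("body.npy",b)
print(len(b))
# other obstacles
for n,u,v in(("top",298,183),("top",347,175),("top",322,218),("top",249,150)):
    P,_,_,d=C[n];print((u,v),P[v,u].round())
E
```

```text
side table 1.7384991772232425
side lid top z 98.6922016399923 circle 448.914794921875 -360.72113037109375 32.64602279663086 med [ 449.62580232 -357.62076792   97.57998844]
body ((479.12774658203125, -425.8160705566406), (66.91458129882812, 212.97344970703125), 23.539512634277344) 493
rim z 39.58472767426362
side rim ((476.51397705078125, -151.4349365234375), (79.62203979492188, 82.57036590576172), 12.405733108520508) 608
side foot ((482.57794189453125, -165.868896484375), (139.19137573242188, 161.1668243408203), 22.286699295043945)
top table 1.283053404965529
top lid top z 99.87781084600444 circle 451.1795349121094 -360.9474792480469 30.934127807617188 med [ 450.72348496 -361.39155853   97.29699474]
body ((440.1000671386719, -348.94097900390625), (70.96476745605469, 40.02029800415039), 44.454811096191406) 49
rim z 38.92841794786633
top rim ((476.70526123046875, -151.73973083496094), (80.30257415771484, 79.49406433105469), 12.38831615447998) 335
top foot ((479.05828857421875, -152.50326538085938), (148.63543701171875, 152.31117248535156), 0.824093759059906)
side lid_centre [ 456.5 -361.5   85. ]
top lid_centre [ 451.5 -365.8   85. ]
side stand_seat [ 479.8 -150.2    8. ]
top stand_seat [ 483.9 -154.5    8. ]
383
(298, 183) [ 652. -289.   91.]
(347, 175) [ 677. -424.   87.]
(322, 218) [ 564. -361.   31.]
(249, 150) [ 758. -150.   38.]
```

```bash
python3 - <<'E'
from h import *
from scipy.optimize import least_squares
def rsq(q,c,a,h,r):
    ca,sa=np.cos(a),np.sin(a);x=q-c;x=np.stack([x[:,0]*ca+x[:,1]*sa,-x[:,0]*sa+x[:,1]*ca],1)
    w=abs(x)-(h-r);return np.linalg.norm(np.maximum(w,0),axis=1)+np.minimum(w.max(1),0)-r
b=np.load("body.npy");b=b[(b[:,2]>14)&(b[:,2]<57)];q=b[:,:2]
q=q[np.linalg.norm(q-[450,-361],axis=1)<45];print(len(q))
best=[]
for a in np.radians(range(0,90,5)):
    s=least_squares(lambda p:np.r_[rsq(q,p[:2],p[2],29,11),(p[:2]-[450,-361])/2],[450,-361,a],loss="soft_l1");best.append((s.cost,s.x[0],s.x[1],np.degrees(s.x[2])%90))
best.sort();print(np.round(best[:4],2),np.round(best[-3:],2))
s=arm.sense();print(s["time_s"])
for n in("side","top"):
    d=np.load(f"{n}0.npy");P=cloud(n,d);z=P[...,2];m=np.linalg.norm(P[...,:2]-[477,-152],axis=-1)<80
    f=P[m&(z>34)&(z<46)][:,:2];
    # wall ring: distance to centreline square half 35.5
    def res(p):return rsq(f,p[:2],p[2],40,0.01)
    def ring(p):
        v=rsq(f,p[:2],p[2],35.5,0.01);return np.maximum(abs(v)-4,0)
    o=[least_squares(ring,[477,-152,a],loss="soft_l1") for a in (.05,.2,.4,.8)];o=min(o,key=lambda s:s.cost);print(n,o.x[:2],np.degrees(o.x[2]),o.cost)
E
```

```text
281
[[ 131.28  451.33 -362.12    1.79]
 [ 131.28  451.33 -362.12    1.79]
 [ 131.28  451.33 -362.12    1.79]
 [ 131.28  451.33 -362.12    1.79]] [[ 131.28  451.33 -362.12    1.79]
 [ 131.28  451.33 -362.12    1.79]
 [ 131.28  451.33 -362.12    1.79]]
0.7
side [ 476.50239795 -151.20939255] 11.932035014013461 9.072071408851523
top [ 476.5135273  -151.97485972] 12.54238995952313 1.5204800948890755
```

```bash
python3 - <<'E'
import cv2,numpy as np
a=cv2.imread('pics/side0.png')[165:235,310:380];b=cv2.imread('pics/top0.png')[235:280,300:345]
cv2.imwrite('pics/c1.png',np.hstack([cv2.resize(a,(400,400),interpolation=2),cv2.resize(b,(400,400),interpolation=2)]))
E
```

```text
(no output)
```

View pics/c1.png

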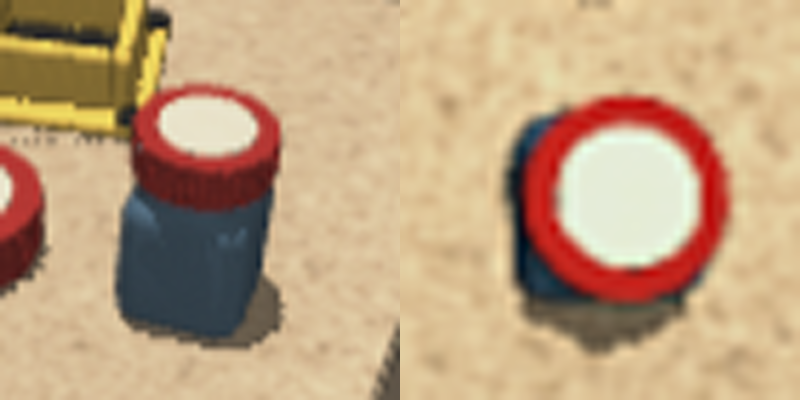

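```bash
python3 -m crank '[[[0,0,-1],[0.77,1,0],85],[[0,0,-1],[0.77,1,0],85],[[0,0,-1],[0.77,1,0],85],[[0,0,-1],[0.77,1,0],85]]'; python3 -c "
from h import *
s=arm.sense();print(s['qpos'],s['orientation'],s['eef_pos'])"
```

```text
time_s: 1.03
eef_pos: [352.0, -488.2, 304.0]
orientation: [[1.0, 0.03, 0.0], [0.03, -1.0, -0.0], [0.0, 0.0, -1.0]]
ft_force: [1.0, -0.8, -0.1]
gripper_width: 85.1
[ 0.8303441   0.45313616  0.05547486  1.67493822 -0.02879869  1.01408213
 -0.64503969] [[ 9.99540595e-01  3.03071290e-02  2.78411771e-04]
 [ 3.03071483e-02 -9.99540631e-01 -6.54868048e-05]
 [ 2.76299160e-04  7.38945866e-05 -9.99999959e-01]] [ 352.02414171 -488.16543389  303.968594  ]
```

```bash
python3 -m crank '[[[0,0,0],[0.79,1,-0.6],85],[[0,0,0],[0.79,1,-0.8],85],[[0,0,0],[0.79,1,-0.8],85],[[0,0,0],[0.79,1,-0.8],85],[[0,0,0],[0.79,1,-0.6],85],[[0,0,0],[0,0.08,0],85],[[0,0,0],[0,0,0],85]]'
```

```text
time_s: 1.62
eef_pos: [451.4, -359.5, 213.0]
orientation: [[0.999, 0.041, -0.001], [0.041, -0.999, 0.002], [-0.001, -0.002, -1.0]]
ft_force: [-0.7, -0.9, 0.4]
gripper_width: 85.0
```

```bash
python3 -m crank '[[[0,0,0],[-0.03,-0.07,-0.8],85],[[0,0,0],[0,0,-0.9],85],[[0,0,0],[0,0,-0.9],85],[[0,0,0],[0,0,-0.4],85],[[0,0,0],[0,0,0],85]]'; python3 - <<'E'
from h import *
p,d=arm.grab_frame("side");cv2.imwrite("pics/s1.png",cv2.resize(p[130:260,270:430],(780,633)[:2] if 0 else (720,585),interpolation=2))
E
```

```text
time_s: 2.03
eef_pos: [447.6, -364.5, 137.3]
orientation: [[0.999, 0.034, -0.003], [0.034, -0.999, 0.001], [-0.003, -0.001, -1.0]]
ft_force: [0.1, 0.2, -0.6]
gripper_width: 85.2
```

View pics/s1.png

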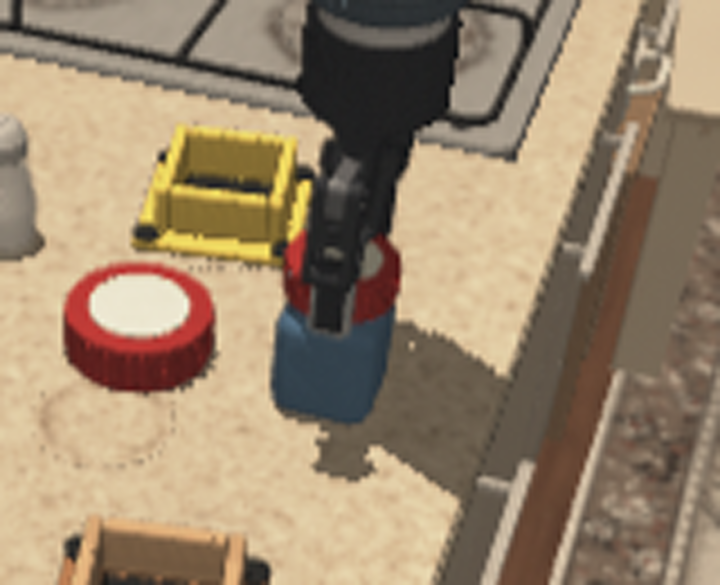

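The fingers straddle the red lid (crop pixel ~(340,280)). The TCP is about 3 mm off in x and y, so I correct that and then close.

```bash
python3 -m crank '[[[0,0,0],[0.11,0.12,0],85],[[0,0,0],[0,0,0],85]]';  python3 -m crank '[[[0,0,0],[0,0,0],50],[[0,0,0],[0,0,0],50],[[0,0,0],[0,0,0],50],[[0,0,0],[0,0,0],50],[[0,0,0],[0,0,0],50],[[0,0,0],[0,0,0],50]]'
```

```text
time_s: 2.25
eef_pos: [453.4, -361.2, 140.4]
orientation: [[0.999, 0.036, 0.003], [0.036, -0.999, -0.001], [0.002, 0.001, -1.0]]
ft_force: [0.4, -0.2, 0.4]
gripper_width: 84.5
time_s: 2.75
eef_pos: [452.8, -361.2, 140.3]
orientation: [[0.999, 0.036, 0.002], [0.036, -0.999, -0.001], [0.002, 0.001, -1.0]]
ft_force: [-1.3, 2.9, 8.1]
gripper_width: 60.4
```

```bash
python3 -m crank '[[[0,0,0],[0,0,0.4],45],[[0,0,0],[0,0,0.8],45],[[0,0,0],[0,0,0.9],45],[[0,0,0],[0,0,0.9],45],[[0,0,0],[0,0,0.4],45],[[0,0,0],[0,0,0],45],[[0,0,0],[0,0,0],45]]'; python3 - <<'E'
from h import *
p,d=arm.grab_frame("side");np.save("s2.npy",d);cv2.imwrite("pics/s2f.png",p);cv2.imwrite("pics/s2.png",cv2.resize(p[90:240,270:430],(640,600),interpolation=2))
E
```

```text
time_s: 3.33
eef_pos: [451.9, -360.8, 223.7]
orientation: [[0.999, 0.036, -0.0], [0.036, -0.999, 0.0], [-0.0, -0.0, -1.0]]
ft_force: [0.3, 0.2, -4.6]
gripper_width: 60.4
```

View pics/s2.png

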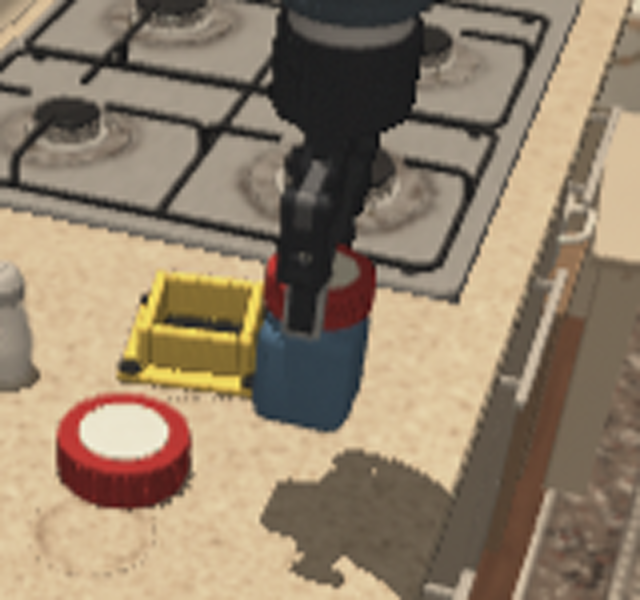

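```bash
python3 -m crank '[[[0,0,0.2],[0.1,0.5,0],45],[[0,0,0.3],[0.15,1,0],45],[[0,0,0.3],[0.15,1,0],45],[[0,0,0.3],[0.15,1,0],45],[[0,0,0.3],[0.15,1,0],45],[[0,0,0.3],[0.1,1,0],45],[[0,0,0.1],[0.1,1,0],45],[[0,0,0],[0.1,1,0],45]]';python3 -m crank '[[[0,0,0],[0,0.6,0],45],[[0,0,0],[0,0.25,0],45],[[0,0,0],[0,0,0],45],[[0,0,0],[0,0,0],45]]'
cat > fit.py <<'E'
from h import *
from scipy.optimize import least_squares
import sys
def rsq(q,c,a,h,r):
    ca,sa=np.cos(a),np.sin(a);x=q-c;x=np.stack([x[:,0]*ca+x[:,1]*sa,-x[:,0]*sa+x[:,1]*ca],1)
    w=abs(x)-(h-r);return np.linalg.norm(np.maximum(w,0),axis=1)+np.minimum(w.max(1),0)-r
tag=sys.argv[1]
s=arm.sense();e=np.array(s["eef_pos"]);zb=e[2]-140.3  # jar bottom approx
Q=[]
for n in("side","top"):
    p,d=arm.grab_frame(n);cv2.imwrite(f"pics/{n}{tag}.png",p);P=cloud(n,d);hsv=cv2.cvtColor(p,cv2.COLOR_BGR2HSV);z=P[...,2]
    near=(d>0)&(np.linalg.norm(P[...,:2]-e[:2],axis=-1)<50)
    blue=near&(hsv[...,0]>95)&(hsv[...,0]<125)&(hsv[...,1]>80)&(z>zb+12)&(z<zb+57)
    q=P[blue];print(n,"blue",len(q));Q.append(q)
    red=near&((hsv[...,0]<8)|(hsv[...,0]>172))&(hsv[...,1]>120)&(z>zb+70)
    r=P[red];print(n,"red",len(r), np.percentile(r[:,2],[5,95]).round(1) if len(r) else"")
    if n=="side":
        v,u=np.where(near&(hsv[...,0]>95)&(hsv[...,0]<125)&(hsv[...,1]>80));print("lowest blue px",v.max())
        print("blue z",np.percentile(P[near&(hsv[...,0]>95)&(hsv[...,0]<125)&(hsv[...,1]>80)][:,2],[1,5,95,99]).round(1))
q=np.vstack(Q)
b=min((least_squares(lambda k:np.r_[rsq(q[:,:2],k[:2],k[2],29,11),(k[:2]-e[:2])/3],[e[0],e[1],a],loss="soft_l1") for a in(.0,.2,.4,.8)),key=lambda s:s.cost)
print("body",b.x[:2].round(1),np.degrees(b.x[2]).round(1),b.cost,"tcp",e.round(1),"yaw",np.degrees(np.arctan2(s["orientation"][1][0],s["orientation"][0][0])).round(2),"q7",s["qpos"][6])
print("F",np.round(s["ft_force"],1),"T",np.round(s["wrist_torque"],2),"z axis",np.round(np.array(s["orientation"])[:,2],3),s["time_s"])
E
python3 fit.py A; python3 -c "
import cv2
p=cv2.imread('pics/sideA.png');cv2.imwrite('pics/sA.png',cv2.resize(p[160:310,220:380],(640,600),interpolation=2))"
```

```text
time_s: 4.05
eef_pos: [476.3, -171.1, 222.6]
orientation: [[0.976, 0.216, -0.003], [0.216, -0.976, 0.001], [-0.002, -0.002, -1.0]]
ft_force: [0.6, -0.2, -4.3]
gripper_width: 61.1
time_s: 4.38
eef_pos: [476.7, -152.6, 223.4]
orientation: [[0.977, 0.215, -0.001], [0.215, -0.977, -0.0], [-0.001, 0.0, -1.0]]
ft_force: [-0.0, -0.5, -3.4]
gripper_width: 60.7
side blue 433
side red 285 [162.4 181.4]
lowest blue px 252
blue z [ 92.8  96.6 148.8 150.5]
top blue 7
top red 0 
body [ 475.2 -154.2] 11.7 149.40806945752604 tcp [ 476.7 -152.6  223.4] yaw 12.39 q7 -1.1741173180691704
F [-0.  -0.5 -3.4] T [-0.06 -0.03 -0.06] z axis [-0.001 -0.    -1.   ] 4.3833
```

View pics/sA.png

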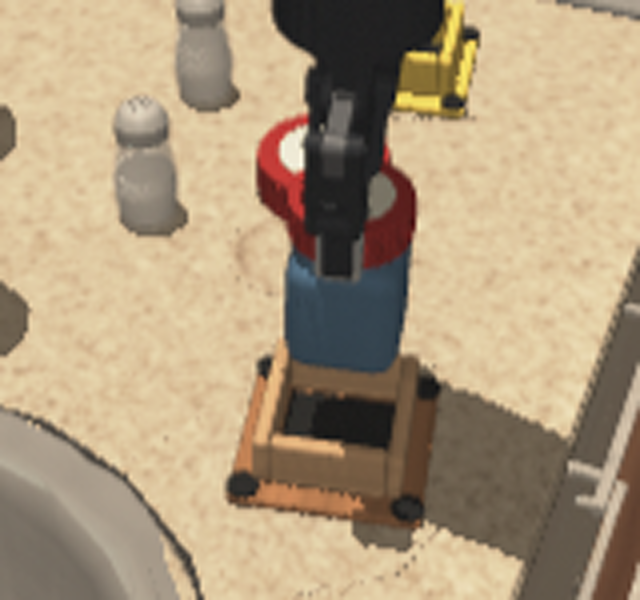

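```bash
python3 -m crank '[[[0,0,0],[0.055,0.08,-0.4],45],[[0,0,0],[0,0,-0.8],45],[[0,0,0],[0,0,-0.5],45],[[0,0,0],[0,0,0],45],[[0,0,0],[0,0,0],45]]'; python3 fit.py B; python3 -c "
import cv2
p=cv2.imread('pics/sideB.png');cv2.imwrite('pics/sB.png',cv2.resize(p[160:310,220:380],(640,600),interpolation=2))"
```

```text
time_s: 4.9
eef_pos: [477.9, -150.7, 180.5]
orientation: [[0.977, 0.213, -0.002], [0.213, -0.977, 0.0], [-0.002, -0.001, -1.0]]
ft_force: [0.8, 0.8, -3.9]
gripper_width: 60.5
side blue 387
side red 257 [119.  139.1]
lowest blue px 267
blue z [ 49.7  53.5 106.  107.9]
top blue 7
top red 0 
body [ 476.1 -152.1] 11.6 123.28003159797457 tcp [ 477.9 -150.7  180.5] yaw 12.31 q7 -1.1881974288063741
F [ 0.8  0.8 -3.9] T [-0.06 -0.06  0.  ] z axis [-0.002  0.    -1.   ] 4.9
```

View pics/sB.png

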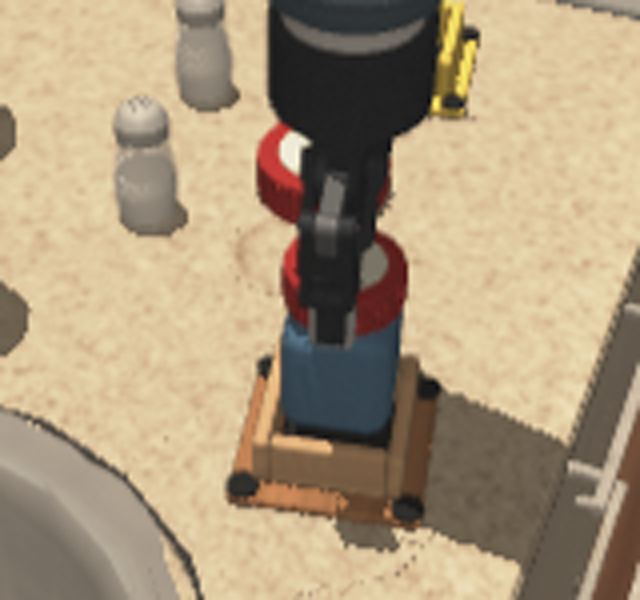

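The jar hangs over the pocket, centred at crop pixel ~(335,420). I lower it slowly.

```bash
python3 -m crank '[[[0,0,0],[0,0,-0.3],45],[[0,0,0],[0,0,-0.3],45],[[0,0,0],[0,0,0],45]]';python3 -m crank '[[[0,0,0],[0,0,-0.2],45],[[0,0,0],[0,0,-0.2],45],[[0,0,0],[0,0,0],45]]'
```

```text
time_s: 5.25
eef_pos: [477.8, -150.0, 165.2]
orientation: [[0.977, 0.214, -0.002], [0.214, -0.977, 0.0], [-0.002, -0.001, -1.0]]
ft_force: [-0.5, -0.2, -4.8]
gripper_width: 60.8
time_s: 5.5
eef_pos: [478.0, -150.1, 155.4]
orientation: [[0.977, 0.214, -0.001], [0.214, -0.977, 0.0], [-0.001, -0.001, -1.0]]
ft_force: [0.0, 0.1, -4.1]
gripper_width: 60.6
```

Inside the pocket, with no contact yet.

```bash
python3 -m crank '[[[0,0,0],[0,0,-0.1],45],[[0,0,0],[0,0,-0.1],45],[[0,0,0],[0,0,0],45]]';python3 -m crank '[[[0,0,0],[0,0,-0.08],45],[[0,0,0],[0,0,0],45]]';python3 -m crank '[[[0,0,0],[0,0,-0.06],45],[[0,0,0],[0,0,0],45]]'
```

```text
time_s: 5.75
eef_pos: [478.3, -150.2, 151.0]
orientation: [[0.977, 0.214, -0.001], [0.214, -0.977, 0.0], [-0.001, -0.0, -1.0]]
ft_force: [-0.2, -0.2, -4.3]
gripper_width: 60.8
time_s: 5.92
eef_pos: [478.4, -150.2, 149.2]
orientation: [[0.977, 0.214, -0.0], [0.214, -0.977, 0.0], [-0.0, -0.0, -1.0]]
ft_force: [0.7, -0.4, -4.9]
gripper_width: 60.7
time_s: 6.08
eef_pos: [479.0, -150.2, 148.5]
orientation: [[0.977, 0.214, 0.001], [0.214, -0.977, -0.0], [0.001, 0.0, -1.0]]
ft_force: [-1.2, 0.7, 1.9]
gripper_width: 60.7
```

```bash
python3 -m crank '[[[0,0,0],[0,0,-0.05],45],[[0,0,0],[0,0,0],45],[[0,0,0],[0,0,0],45]]'; python3 fit.py C; python3 -c "
import cv2
p=cv2.imread('pics/sideC.png');cv2.imwrite('pics/sC.png',cv2.resize(p[160:310,220:380],(640,600),interpolation=2))"
```

```text
time_s: 6.33
eef_pos: [479.3, -150.2, 148.3]
orientation: [[0.977, 0.214, 0.001], [0.214, -0.977, -0.0], [0.001, 0.001, -1.0]]
ft_force: [-4.4, 1.9, 16.5]
gripper_width: 60.4
side blue 221
side red 245 [ 87.5 107.1]
lowest blue px 270
blue z [39.  40.9 74.8 75.9]
top blue 8
top red 0 
body [ 477.7 -151.8] 11.5 62.264944937075 tcp [ 479.3 -150.2  148.3] yaw 12.37 q7 -1.1955704821535151
F [-4.4  1.9 16.5] T [ 0.37  1.   -0.02] z axis [ 0.001 -0.    -1.   ] 6.3333
```

View pics/sC.png

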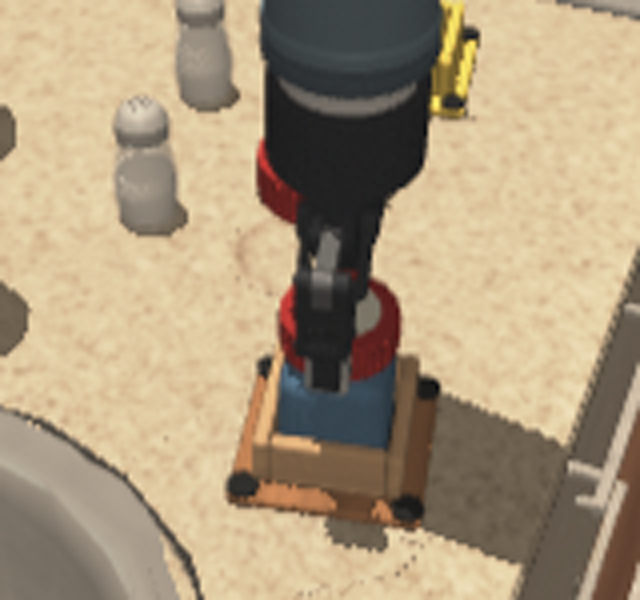

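The jar is home: Fz is 16.5 N upward, z is 148.3 as predicted, and the lid top reads about 107. The lid sits about 2 mm off the hand's axis, so I re-grip centred before turning.

```bash
python3 -m crank '[[[0,0,0],[0,0,0.04],85],[[0,0,0],[0,0,0],85],[[0,0,0],[0,0,0],85],[[0,0,0],[0,0,0],85],[[0,0,0],[0,0,0],85]]'; python3 - <<'E'
from h import *
p,d=arm.grab_frame("top");cv2.imwrite("pics/topD.png",p);P=cloud("top",d)
hsv=cv2.cvtColor(p,cv2.COLOR_BGR2HSV);z=P[...,2];n=np.linalg.norm(P[...,:2]-[477,-151],axis=-1)<45
r=P[n&(z>98)&(z<112)];print(len(r))
p,d=arm.grab_frame("side");cv2.imwrite("pics/sideD.png",p);P=cloud("side",d);z=P[...,2];hsv=cv2.cvtColor(p,cv2.COLOR_BGR2HSV)
from scipy.optimize import least_squares
for nm,px in(("init",None),("now",1)):
    if px is None:
        pp=cv2.imread("pics/side0.png");dd=np.load("side0.npy");c0=np.array([450.5,-361]);zz=0
    else: pp,dd,c0,zz=p,d,np.array([477.,-151]),8
    P=cloud("side",dd);h=cv2.cvtColor(pp,cv2.COLOR_BGR2HSV)
    m=(np.linalg.norm(P[...,:2]-c0,axis=-1)<42)&((h[...,0]<8)|(h[...,0]>172))&(h[...,1]>120)&(P[...,2]>zz+77)&(P[...,2]<zz+94)
    q=P[m][:,:2];s=least_squares(lambda k:np.linalg.norm(q-k,axis=1)-31,c0,loss="soft_l1");print(nm,len(q),s.x,s.cost)
E
```

```text
time_s: 6.85
eef_pos: [478.5, -150.3, 147.5]
orientation: [[0.977, 0.214, -0.0], [0.214, -0.977, -0.0], [-0.0, 0.0, -1.0]]
ft_force: [-0.2, 0.2, -0.7]
gripper_width: 84.8
0
init 143 [ 451.00546863 -362.25622813] 49.485702105805814
now 93 [ 477.15228616 -151.26155446] 18.351993877380124
```

```bash
python3 -m crank '[[[0,0,0],[-0.06,-0.02,0.02],85],[[0,0,0],[0,0,0],85],[[0,0,0],[0,0,0],45],[[0,0,0],[0,0,0],45],[[0,0,0],[0,0,0],45],[[0,0,0],[0,0,0],45],[[0,0,0],[0,0,0],45],[[0,0,0],[0,0,0],45]]'; python3 -c "
from h import *
s=arm.sense();print(s['eef_pos'],s['wrist_torque'],s['qpos'])"
```

```text
time_s: 7.62
eef_pos: [477.1, -150.5, 148.6]
orientation: [[0.977, 0.214, 0.0], [0.214, -0.977, 0.0], [0.0, -0.0, -1.0]]
ft_force: [-1.7, 0.9, 6.3]
gripper_width: 60.7
[ 477.13929761 -150.54487682  148.62763028] [0.1650605  0.41449823 0.0109157 ] [ 0.26912223  0.52790441 -0.06659553  2.0310362   0.06050052  0.5843472
 -1.1937559 ]
```

```bash
python3 -m crank '[[[0,0,1],[0,0,0],45],[[0,0,1],[0,0,0.01],45],[[0,0,1],[0,0,0.012],45],[[0,0,1],[0,0,0.012],45],[[0,0,0],[0,0,0],45]]'; python3 -c "
from h import *
s=arm.sense();o=s['orientation'];print(np.arctan2(o[1][0],o[0][0]),s['wrist_torque'],s['qpos'][6])"
```

```text
time_s: 8.03
eef_pos: [477.6, -151.2, 149.4]
orientation: [[0.815, 0.58, 0.001], [0.58, -0.815, -0.0], [0.001, 0.001, -1.0]]
ft_force: [0.2, -2.1, 2.4]
gripper_width: 61.0
0.6187299979353407 [-0.36484384 -0.02746319  0.08812518] -0.8748792794919718
```

```bash
python3 -m crank '[[[0,0,1],[0,0,0.012],45],[[0,0,1],[0,0,0.012],45],[[0,0,1],[0,0,0.012],45]]';python3 fit.py E; python3 -c "
import cv2
p=cv2.imread('pics/sideE.png');cv2.imwrite('pics/sE.png',cv2.resize(p[160:310,220:380],(640,600),interpolation=2))"
```

```text
time_s: 8.28
eef_pos: [477.2, -150.8, 150.1]
orientation: [[0.608, 0.794, 0.0], [0.794, -0.608, -0.0], [0.0, 0.0, -1.0]]
ft_force: [-0.4, -1.0, 1.8]
gripper_width: 60.6
side blue 246
side red 264 [ 88.3 108.2]
lowest blue px 271
blue z [34.9 39.1 74.3 75.5]
top blue 3
top red 0 
body [ 477.5 -153. ] 19.4 81.89536650978309 tcp [ 477.2 -150.8  150.1] yaw 52.54 q7 -0.6370034853049169
F [-0.4 -1.   1.8] T [-0.18  0.09 -0.16] z axis [ 0. -0. -1.] 8.2833
```

View pics/sE.png

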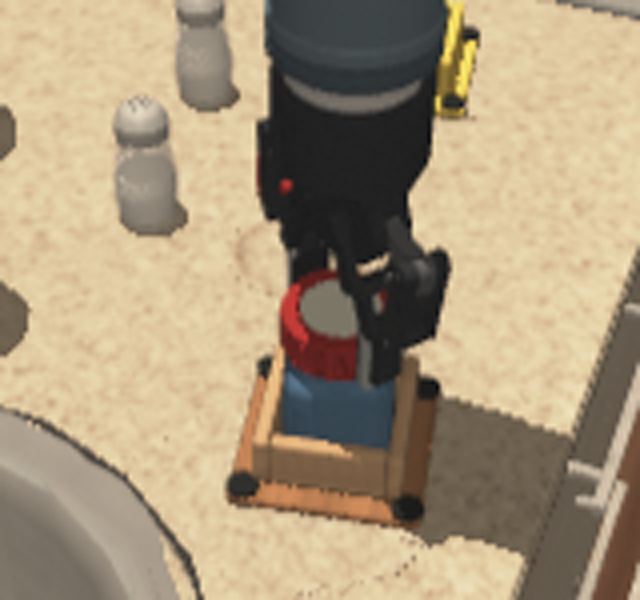

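The jar has taken up its play against the pocket walls and the lid is turning. I continue.

```bash
for i in 1; do :; done; python3 -m crank '[[[0,0,1],[0,0,0.012],45],[[0,0,1],[0,0,0.012],45],[[0,0,1],[0,0,0.012],45],[[0,0,1],[0,0,0.012],45],[[0,0,0],[0,0,0],45]]'; python3 -c "
from h import *
s=arm.sense();o=s['orientation'];print(np.arctan2(o[1][0],o[0][0])-.216,s['wrist_torque'],s['qpos'][6])"; python3 -m crank '[[[0,0,1],[0,0,0.012],45],[[0,0,1],[0,0,0.012],45],[[0,0,1],[0,0,0.012],45],[[0,0,1],[0,0,0.012],45],[[0,0,0],[0,0,0],45]]'; python3 -c "
from h import *
s=arm.sense();o=s['orientation'];print(np.arctan2(o[1][0],o[0][0])-.216,s['wrist_torque'],s['qpos'][6])"
```

```text
time_s: 8.8
eef_pos: [476.9, -151.1, 151.0]
orientation: [[0.254, 0.967, -0.0], [0.967, -0.254, -0.0], [-0.0, -0.0, -1.0]]
ft_force: [0.7, -0.5, -0.3]
gripper_width: 60.7
1.0981177832642863 [-0.2210303  -0.09289651  0.01545966] -0.31632934004829116
time_s: 9.22
eef_pos: [477.0, -151.0, 152.1]
orientation: [[-0.142, 0.99, 0.0], [0.99, 0.142, 0.0], [0.0, 0.0, -1.0]]
ft_force: [0.5, -0.9, -0.8]
gripper_width: 61.2
1.4967826956129457 [-0.19419536 -0.27808403  0.0146779 ] 0.008689161333590874
```

```bash
python3 -m crank '[[[0,0,1],[0,0,0.012],45],[[0,0,1],[0,0,0.012],45],[[0,0,1],[0,0,0.012],45],[[0,0,1],[0,0,0.012],45],[[0,0,0],[0,0,0],45]]'; python3 -c "
from h import *
s=arm.sense();o=s['orientation'];print(np.arctan2(o[1][0],o[0][0])-.216,s['wrist_torque'],s['qpos'][6])"; python3 -m crank '[[[0,0,1],[0,0,0.012],45],[[0,0,1],[0,0,0.012],45],[[0,0,0],[0,0,0],45]]'; python3 -m crank '[[[0,0,1],[0,0,0.012],45],[[0,0,1],[0,0,0.012],45],[[0,0,0],[0,0,0],45]]';python3 -c "
from h import *
s=arm.sense();o=s['orientation'];print(np.arctan2(o[1][0],o[0][0])-.216,s['wrist_torque'],s['qpos'][6])"
```

```text
time_s: 9.63
eef_pos: [477.1, -150.9, 153.3]
orientation: [[-0.515, 0.857, 0.0], [0.857, 0.515, 0.0], [0.0, 0.0, -1.0]]
ft_force: [1.4, -0.6, 0.2]
gripper_width: 60.5
1.8959314352704457 [-0.24592161 -0.24494456  0.00488218] 0.3376225208212019
time_s: 9.88
eef_pos: [477.2, -150.8, 154.0]
orientation: [[-0.675, 0.738, 0.0], [0.738, 0.675, 0.0], [0.0, 0.0, -1.0]]
ft_force: [2.2, -0.0, -0.2]
gripper_width: 60.8
time_s: 10.13
eef_pos: [477.2, -150.6, 154.6]
orientation: [[-0.808, 0.59, 0.0], [0.59, 0.808, 0.0], [0.0, 0.001, -1.0]]
ft_force: [1.1, -0.1, -0.8]
gripper_width: 60.9
2.2951471845238394 [-0.09276009 -0.36727639 -0.01336289] 0.6699903320312198
```

```bash
python3 -m crank '[[[0,0,1],[0,0,0.012],45],[[0,0,1],[0,0,0.012],45],[[0,0,0],[0,0,0],45]]'; python3 -m crank '[[[0,0,1],[0,0,0.012],45],[[0,0,1],[0,0,0.012],45],[[0,0,0],[0,0,0],45]]';python3 -m crank '[[[0,0,0],[0,0,0.04],45],[[0,0,0],[0,0,0],45]]';python3 fit.py F
```

```text
time_s: 10.38
eef_pos: [477.1, -150.7, 155.2]
orientation: [[-0.909, 0.418, 0.0], [0.418, 0.909, 0.0], [0.0, 0.001, -1.0]]
ft_force: [2.3, -0.9, -0.0]
gripper_width: 60.9
time_s: 10.63
eef_pos: [477.2, -150.6, 155.8]
orientation: [[-0.973, 0.229, 0.0], [0.229, 0.973, 0.001], [-0.0, 0.001, -1.0]]
ft_force: [2.8, 0.2, -1.0]
gripper_width: 60.7
time_s: 10.8
eef_pos: [476.9, -150.4, 156.9]
orientation: [[-0.973, 0.23, -0.0], [0.23, 0.973, 0.0], [0.0, 0.0, -1.0]]
ft_force: [2.4, -0.6, -0.7]
gripper_width: 60.6
side blue 337
side red 276 [ 95.1 115.5]
lowest blue px 271
blue z [36.  39.8 76.1 77.4]
top blue 0
top red 0 
body [ 477.6 -152.8] 18.5 203.22673428167883 tcp [ 476.9 -150.4  156.9] yaw 166.7 q7 1.0067711391041563
F [ 2.4 -0.6 -0.7] T [-0.1  -0.32 -0.01] z axis [-0.  0. -1.] 10.8
```

The hand has turned 2.7 rad and risen 8.4 mm, and it feels no jar weight. I lift gently and check that the jar stays put.

```bash
python3 -m crank '[[[0,0,0],[0,0,0.1],45],[[0,0,0],[0,0,0],45]]';python3 -m crank '[[[0,0,0],[0,0,0.1],45],[[0,0,0],[0,0,0],45]]';python3 fit.py G; python3 -c "
import cv2
p=cv2.imread('pics/sideG.png');cv2.imwrite('pics/sG.png',cv2.resize(p[160:310,220:380],(640,600),interpolation=2))"
```

```text
time_s: 11.07
eef_pos: [477.0, -150.6, 159.7]
orientation: [[-0.974, 0.225, 0.0], [0.225, 0.974, -0.0], [-0.0, -0.0, -1.0]]
ft_force: [1.6, 0.5, -0.2]
gripper_width: 60.9
time_s: 11.23
eef_pos: [476.9, -150.7, 162.2]
orientation: [[-0.974, 0.224, -0.0], [0.224, 0.974, -0.0], [0.0, -0.0, -1.0]]
ft_force: [0.0, 0.0, -1.9]
gripper_width: 60.7
side blue 398
side red 279 [100.1 120.5]
lowest blue px 271
blue z [35.5 39.1 75.8 77.6]
top blue 0
top red 0 
body [ 477.8 -153.4] 18.8 480.6977145935781 tcp [ 476.9 -150.7  162.2] yaw 167.03 q7 1.0190468974135067
F [ 0.   0.  -1.9] T [-0.04 -0.02  0.02] z axis [-0. -0. -1.] 11.2333
```

View pics/sG.png

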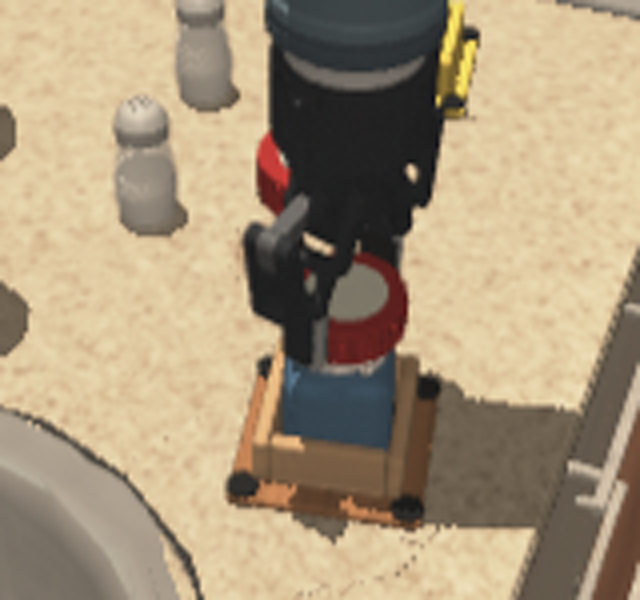

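```bash
python3 -m crank '[[[0,0,0],[0,0,0.3],45],[[0,0,0],[0,0,0.4],45],[[0,0,0],[0,0,0.22],45],[[0,0,0],[0,0,0],45],[[0,0,0],[0,0,0],45]]';python3 fit.py H; python3 -c "
import cv2
p=cv2.imread('pics/sideH.png');cv2.imwrite('pics/sH.png',cv2.resize(p[160:310,220:380],(640,600),interpolation=2))"
```

```text
time_s: 11.75
eef_pos: [477.3, -150.9, 185.5]
orientation: [[-0.975, 0.224, 0.001], [0.224, 0.975, -0.001], [-0.001, -0.0, -1.0]]
ft_force: [-0.6, 0.1, -1.2]
gripper_width: 60.6
side blue 265
side red 287 [123.9 143.8]
lowest blue px 271
blue z [35.8 40.1 76.1 78.4]
top blue 0
top red 0 
body [ 478.3 -154.5] 18.6 456.4124918789174 tcp [ 477.3 -150.9  185.5] yaw 167.05 q7 1.0514280303041839
F [-0.6  0.1 -1.2] T [ 0.   -0.06 -0.01] z axis [ 0.001 -0.001 -1.   ] 11.75
```

View pics/sH.png

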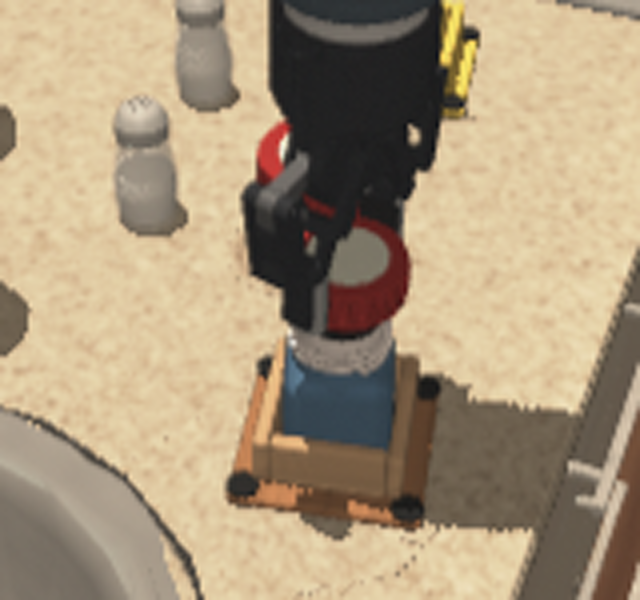

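View pics/topH.png

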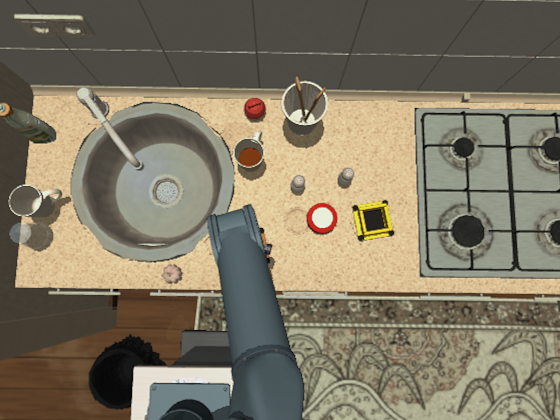

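```bash
python3 - <<'E'
from h import *
p,d=arm.grab_frame("side");P=cloud("side",d);h=cv2.cvtColor(p,cv2.COLOR_BGR2HSV);z=P[...,2]
m=(np.linalg.norm(P[...,:2]-[477,-152],axis=-1)<45)&(h[...,0]>95)&(h[...,0]<125)&(h[...,1]>80)&(z>45)&(z<82)
q=P[m]
print(np.histogram(q[:,2],bins=np.arange(45,84,3)))
t=q[q[:,2]>72];A=np.c_[t[:,:2]-[477,-152],np.ones(len(t))];print(len(t),np.linalg.lstsq(A,t[:,2],rcond=None)[0],t[:,2].mean())
b=P[(np.linalg.norm(P[...,:2]-[477,-152],axis=-1)<60)&(z>34)&(z<46)&(h[...,0]<25)];print("rim z med (true 40)",np.median(b[:,2]))
for th in("jar_mouth","lid_centre","jar_base"):
    print(th,[(np.round(x["centre"]).tolist(),round(x["p"],2)) for x in arm.pinpoint("side",th)])
c,R,t=cam("side")
for X in([477,-152,99],[477,-151,129.5],[477,-152,8]):
    v=R@np.array(X)+t;print(X,(v[0]/v[2]*c["fx"]+c["cx"]).round(1),(v[1]/v[2]*c["fy"]+c["cy"]).round(1))
s=arm.sense();print(s["ft_force"],s["eef_pos"],s["gripper_width"],s["time_s"])
E
```

```text
(array([23, 21, 26, 22, 27, 22, 31, 31, 35, 77, 38,  9]), array([45, 48, 51, 54, 57, 60, 63, 66, 69, 72, 75, 78, 81]))
124 [ 1.35455092e-02 -1.92966860e-02  7.52411661e+01] 74.76511443017823
rim z med (true 40) 40.06637140365061
jar_mouth [([303.0, 241.0], 0.72)]
lid_centre [([309.0, 229.0], 0.82), ([299.0, 202.0], 0.67)]
jar_base [([302.0, 271.0], 0.68), ([303.0, 271.0], 0.44)]
[477, -152, 99] 304.7 239.0
[477, -151, 129.5] 305.0 228.3
[477, -152, 8] 303.5 268.8
[-1.03808455  0.18351676 -0.11485855] [ 476.8149287  -150.69735701  184.61303658] 60.809227812514344 12.05
```

```bash
python3 -c "
from cell import arm
print(arm.job_done())"
```

```text
the job is handed in; nothing more can be done
None
```

I handed the job in at about 12 s of robot time. The jar sits in the wooden stand with its lid unscrewed, and the gripper still holds the lid above the mouth.

- **Placing:** I gripped the blue jar by its small red lid, turned it about 0.18 rad to match the stand, and lowered it into the pocket. I felt it bottom out with 16.5 N upward at the height I had predicted.
- **Unscrewing:** I re-gripped about 2 mm over to centre the hand on the lid. I then turned it 2.7 rad counter-clockwise in one go, raising the hand as the lid climbed. The jar first turned a few degrees in the pocket's play before the walls held it.
- **Release:** I did not feel a sharp let-go of the threads. I concluded they were free because 2.7 rad is past the stated limit, and the wrist force while lifting stayed near zero to −2 N, without the jar's weight (about −4.5 N).

**Last checks**
- **Lid:** it is level, with its centre about 30 mm above the mouth and its lower edge about 19 mm above. I chose that height because "two to three centimetres" could mean either point. The centre is right at the top of the range and the edge about 1 mm short of it.
- **Jar:** its shoulder measures about 75 mm above the worktop and level, against 76 mm when fully home. The networks' jar-mouth and jar-base pixels were within 2–3 px of where they should be.
- **Bystanders:** the shakers, mug, garlic and large lid look unmoved in the last top view. I judged that by eye and did not measure it.

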